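# Switch on the annealing plate under its red guard

### The job

Switch on the annealing plate: with the fingers, swing the hinged red guard up and back, flip the toggle beneath it all the way over to on (away from the robot, towards the hinge and the green patch), then tip the guard forward so that it drops shut again. Leave the yellow-guarded switch, the paint jars and the burnishing stick alone, and do not pick anything up.

Things in the scene. Friction and masses are not known exactly. Their poses are not given: they have to be found in the camera images.
- red_switch: Guarded switch with the red guard: grey housing fixed to the table, 60 mm long (its x from -12 to 48 mm), 80 mm wide, deck 66 mm high. Origin: on the table, 2 mm behind (+x of) the toggle's pivot; its x points from the free end of the guard (robot's side) to the hinge, z up. Yaw within 0.35 rad of world x. This is the switch to operate.
- red_guard (a joint): Opening angle of the red guard (rad): 0 shut, 1.9 fully back against its stop. A 70 mm wide hood of about 60 g, freely hinged: swung past about 1.65 it stays back by its own weight, below that it falls shut unless held. Shut, its flat roof (z = 100 to 104 mm) runs from the hinge to x = -30 mm of the housing, with 10 mm deep edges down both sides (62 mm between them), sides open below.
- red_hinge (a point): Middle of the red guard's hinge pin, at x = 40, z = 102 mm of the housing; the pin lies along the housing's y.
- red_bead (a point): Middle of the red guard's foot: a round bead 8 mm thick, 70 mm long along y, under a 4 mm skirt hanging from the roof's free end; moves with the guard. Shut: x = -28, z = 86 mm of the housing; nothing below it, the housing's front is 16 mm behind. Fully back: x = 47, z = 171 mm. A fingertip leaning forward 30 to 45 degrees can go under it from -x and lift.
- red_toggle (a joint): The red switch's toggle (rad): 0 = off, leaning 0.3 rad towards the free end of the guard (-x of the housing); 0.6 = on, leaning 0.3 rad towards the hinge (+x, a green patch on the deck there). It may start up to 0.06. A stiff pivot: it stays where it is left, and about 1.5 N at its head moves it; firm stops at both ends.
- red_toggle_tip (a point): Centre of the red switch's toggle head, a white crossbar 9 mm thick and 27 mm wide (along y), 30 mm from the pivot; the pivot is on the deck at x = -2, z = 66 mm of the housing. Head centre off: x = -11, z = 95 mm; on: x = 7, z = 95 mm. The shut guard clears it in both positions.
- yellow_switch: Guarded switch with the yellow guard: grey housing fixed to the table, 60 mm long (its x from -12 to 48 mm), 80 mm wide, deck 66 mm high. Origin: on the table, 2 mm behind (+x of) the toggle's pivot; its x points from the free end of the guard (robot's side) to the hinge, z up. Yaw within 0.35 rad of world x. Not to be operated; the two switches may stand either way round.
- yellow_guard (a joint): Opening angle of the yellow guard (rad): 0 shut, 1.9 fully back against its stop. A 70 mm wide hood of about 60 g, freely hinged: swung past about 1.65 it stays back by its own weight, below that it falls shut unless held. Shut, its flat roof (z = 100 to 104 mm) runs from the hinge to x = -30 mm of the housing, with 10 mm deep edges down both sides (62 mm between them), sides open below.
- yellow_hinge (a point): Middle of the yellow guard's hinge pin, at x = 40, z = 102 mm of the housing; the pin lies along the housing's y.
- yellow_bead (a point): Middle of the yellow guard's foot: a round bead 8 mm thick, 70 mm long along y, under a 4 mm skirt hanging from the roof's free end; moves with the guard. Shut: x = -28, z = 86 mm of the housing; nothing below it, the housing's front is 16 mm behind. Fully back: x = 47, z = 171 mm. A fingertip leaning forward 30 to 45 degrees can go under it from -x and lift.
- yellow_toggle (a joint): The yellow switch's toggle (rad): 0 = off, leaning 0.3 rad towards the free end of the guard (-x of the housing); 0.6 = on, leaning 0.3 rad towards the hinge (+x, a green patch on the deck there). It may start up to 0.06. A stiff pivot: it stays where it is left, and about 1.5 N at its head moves it; firm stops at both ends.
- yellow_toggle_tip (a point): Centre of the yellow switch's toggle head, a white crossbar 9 mm thick and 27 mm wide (along y), 30 mm from the pivot; the pivot is on the deck at x = -2, z = 66 mm of the housing. Head centre off: x = -11, z = 95 mm; on: x = 7, z = 95 mm. The shut guard clears it in both positions.
- pink_jar: Pink paint jar with a white lid, 52 mm across, 62 mm tall, loose; origin under its middle. Leave alone.
- teal_jar: Teal paint jar with a white lid, 52 mm across, 62 mm tall, loose; origin under its middle. Leave alone.
- burnisher: Lime-green burnishing stick, 140 x 16 x 14 mm, lying loose along its x; origin under its middle. Leave alone.

How it is judged:
By the outcome, as a careful person would: the job done as asked, in the order asked, and still so for the second after the job is handed in, with the robot touching nothing.
It also fails if it takes over 51 s, if anything falls off the work surface, if the arm or the gripper's body presses on something with over 40 N, if the wrist force passes 120 N, or if a joint passes its speed limit or range.

### The arm

A 6-joint arm with a two-finger parallel gripper is mounted at the origin on the work surface. World frame = base frame: x ahead of the robot, y to its left, z up, the work surface at z = 0. Lengths are in m, angles in rad, forces in N, time in s.
With the tool pointing down it reaches from about 0.425 to 0.95 m from the base axis. Payload 3.5 kg.
Tool frame: the origin (TCP) lies midway between the tips of the shut fingers; the grasp point (between the pads) lies 19 mm behind it (pinch_z is the distance from the TCP to the grasp point, in m); z points along the fingers, y is the line along which they close (so a half turn about z gives the same grasp; the last joint's range is limited). The gripper opens to 85 mm and grips with 20 to 120 N. Pads are 22 mm wide; open, the fingers measure 114 mm over their backs; the gripper's body (76 mm by 85 mm) begins 54 mm behind the grasp point. The pads swing forward as they close: fully open they stand 13 mm farther back than shut.
Start: joints at [1.059, 0.286, 1.577, -0, 1.279, -0.15], TCP at [0.239, 0.631, 0.231] pointing down, gripper open.
Joint ranges: [-2.77, 2.77], [-0.9, 2.22], [0.21, 2.48], [-1.53, 4.67], [0.24, 2.81], [-2.84, 2.84]. Speed limits (rad/s): [2.79, 2.79, 3.14, 3.14, 3.14, 3.14].

### API

Orientations are given as a rotation vector (axis times angle).
In Python, from workcell import sense, get_image, close_job, outline_of, place_of, pinch_z gives the robot as it stands.
- The arm moves only by the shell command python3 -m pendant 'ROWS' [OPENING] [FORCE]. ROWS is JSON, a list of rows, each a list of 4 numbers: the shift along the tool's x, y, z in mm, then the turn about the tool's z in degrees. A call has 1 to 5 rows; each row shifts and turns the commanded pose from where the row before left it, along the tool's axes as they then stand; what a row does not reach is not made up. A row lasts 1/12 s, in which the tool goes at most 41.7 mm and 7.16 degrees, less where a joint would pass 70% of its speed; a pose out of reach is approached as far as the arm can. A call is refused whole if a number of a shift passes 41.7 or a number of a turn 7.16, either way. A call with a gripper value outside its range is refused whole. OPENING is the finger opening in mm, from 0 to 85.4, set as the call begins (- or left out, the last holds). The fingers move at their own pace and stop on an object; FORCE is the grip in N (left out, the last holds). Time passes only in rows, so rows that do not move let the fingers close. It gives the time, the measured TCP pose, the force, the opening and the grip force at its end, in the units of the state.
- sense(): the state, without advancing time (a new reading comes with each control period).
- get_image(name): name is "side" or "top" or "wrist"; returns a dict with "img" (400x640x3 uint8, blue, green, red), "fovy" (degrees; the focal length in pixels is half the picture's height over the tangent of half this angle, whatever the lens; pixels are square), "cx", "cy" (the principal point, pixels), "k1" (the pictures are not rectified: a ray, as slopes to the right and down, at radius r is drawn at 1 + k1 r^2 times it, then the intrinsics apply), "T" (4x4, takes a point from camera to world coordinates). Camera axes: x right, y down, z forward; pixel columns grow to the right and rows downward; lengths in m; the calibration is good to about 2 mm. A picture is of the moment at which its call begins. There is no depth.
- close_job(): hands the job in; it is judged then, once.
Trained networks look in a picture, given as the dict that the camera call returned (one of the last four; its "shot" number tells which), for a name from the list of things; names that differ only in an ending like _2 or _b are one class to them, and where a whole thing is asked for, a point or a joint stands for the part that bears it (a point fixed in the world has none). Each returns a list of dicts, best first, with "confidence" (0 to 1); they miss things now and then, are a little off and sometimes report something else, mostly with a low value. They report only what shows in the picture. A call takes as long as a camera call.
- outline_of(picture, target): "mask" (400x640 bool, what is visible of it) and "extent" ([left, top, right, bottom] in pixels, round what is visible of it).
- place_of(picture, target): "pixel" ([column, row] in pixels: a listed point, or the origin of a listed thing).
The state is a dict: "time_s": time; "q": joint angles; "qvel": joint speeds; "effort": joint torques, N m; "position": TCP position; "tcp_rot": TCP orientation; "contact_force": force on the tool from outside, world axes, zero at the start; "torque": the same for the moment, N m; "gripper_width": finger opening in m; "grip_force": force on a finger pad.
Only numpy, scipy, OpenCV 4.12 (cv2) and the standard library are available. Lean on these libraries where they do the work, as an engineer would, in place of code of your own. Each camera call takes 0.05 s, during which the arm holds its last target. There are 200 camera calls.

## Working session

There is one attempt and no reset: what is moved stays moved. The work goes in short steps, Python scripts to look and compute and a shell command to move; the robot and the scene stay as the last step left them, time stands still between calls to the robot, and variables do not carry over. Pictures are saved under pics/ and viewed, at most 10 in all, crops included, and the job is handed in when it is done.

```bash
mkdir -p pics; cat > h.py <<'E'
import numpy as np, cv2
from scipy.spatial.transform import Rotation as R
from workcell import *
def ray(p,px):
    f=200/np.tan(np.radians(p["fovy"])/2)
    d=(np.array(px,float)-[p["cx"],p["cy"]])/f; u=d.copy()
    for _ in range(20): u=d/(1+p["k1"]*(u@u))
    T=np.array(p["T"]); r=T[:3,:3]@[u[0],u[1],1]; return T[:3,3],r/np.linalg.norm(r)
def at_z(p,px,z):
    o,r=ray(p,px); return o+r*(z-o[2])/r[2]
def tri(rs):
    A=sum(np.eye(3)-np.outer(r,r) for o,r in rs); b=sum((np.eye(3)-np.outer(r,r))@o for o,r in rs)
    return np.linalg.solve(A,b)
E
python3 - <<'E'
from h import *
s=sense(); print(s["position"],s["tcp_rot"],R.from_rotvec(s["tcp_rot"]).as_matrix().round(3),pinch_z)
Z=dict(red_switch=0,red_hinge=.102,red_bead=.086,red_toggle_tip=.095,yellow_switch=0,yellow_hinge=.102,yellow_bead=.086,pink_jar=0,teal_jar=0,burnisher=0)
P={c:get_image(c) for c in("top","side")}
for c in P: cv2.imwrite(f"pics/{c}0.png",P[c]["img"])
for n,z in Z.items():
    rs=[]
    for c,p in P.items():
        for d in place_of(p,n)[:1]:
            print(n,c,np.round(d["pixel"],1),round(d["confidence"],2),at_z(p,d["pixel"],z).round(4)); rs.append(ray(p,d["pixel"]))
    if len(rs)==2: print("   tri",tri(rs).round(4))
E
```

```text
[0.23854778 0.63074359 0.22993685] [-0.565043   -3.08954832  0.00353907] [[-0.935  0.354 -0.001]
 [ 0.354  0.935 -0.002]
 [ 0.    -0.002 -1.   ]] 0.0187
red_switch top [269.2 217.6] 0.61 [0.5978 0.1598 0.    ]
red_switch side [269.7 201.7] 0.88 [0.5934 0.1669 0.    ]
   tri [0.5945 0.1608 0.0056]
red_hinge top [264.  202.6] 0.78 [0.6386 0.1631 0.102 ]
red_hinge side [275.6 170.9] 0.79 [0.6269 0.1727 0.102 ]
   tri [0.6318 0.166  0.1057]
red_bead top [261.5 230.8] 0.94 [0.5581 0.1733 0.086 ]
red_bead side [258.7 182.3] 0.87 [0.5736 0.1767 0.086 ]
   tri [0.5636 0.1689 0.0985]
yellow_switch top [392.5 218.1] 0.79 [ 0.5883 -0.2205  0.    ]
yellow_switch side [350.6 302.3] 0.7 [ 0.5869 -0.2211  0.    ]
   tri [ 0.588  -0.2206 -0.002 ]
yellow_hinge top [391.3 204.7] 0.85 [ 0.625  -0.2013  0.102 ]
yellow_hinge side [365.7 269.4] 0.7 [ 0.6291 -0.2155  0.102 ]
   tri [ 0.6303 -0.2067  0.0884]
yellow_bead top [398.  226.7] 0.57 [ 0.5617 -0.2213  0.086 ]
yellow_bead side [341.6 292. ] 0.73 [ 0.5552 -0.2229  0.086 ]
   tri [ 0.5597 -0.2212  0.0794]
pink_jar top [319.2 157. ] 0.72 [0.783  0.0015 0.    ]
pink_jar side [359.6 204.8] 0.56 [0.7966 0.0067 0.    ]
   tri [ 7.842e-01 -7.000e-04  1.500e-02]
teal_jar top [196.  233.6] 0.58 [0.5535 0.3851 0.    ]
teal_jar side [224.9 165.4] 0.94 [0.5571 0.3752 0.    ]
   tri [ 0.5567  0.3858 -0.0087]
burnisher top [453.7 226.7] 0.66 [ 0.5581 -0.4073  0.    ]
burnisher side [396.6 374.6] 0.82 [ 0.5622 -0.4143  0.    ]
   tri [ 0.561  -0.4113 -0.0059]
```

View pics/top0.png

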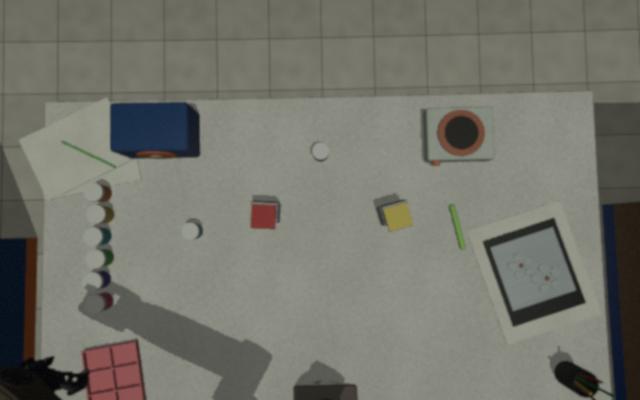

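View pics/side0.png

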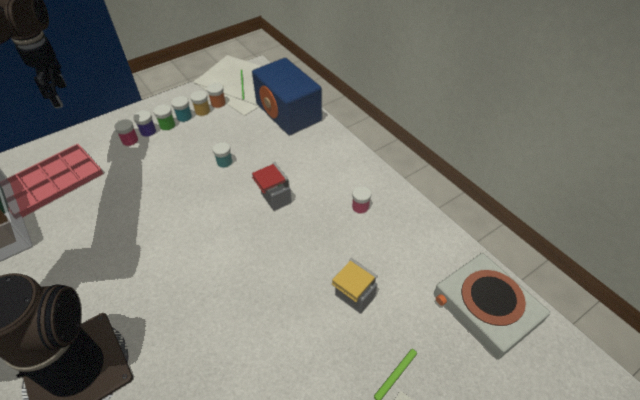

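The top view shows the red switch at about (264,215), the yellow one at (397,215) and the jars at (320,150) and (191,230), which agrees with the networks. I'll move above the red switch for a wrist view.

```bash
python3 -m pendant '[[0,0,-35,-7],[0,0,-35,-7],[0,0,0,-6.7],[-24,-38,0,0],[-24,-38,0,0]]'
python3 -m pendant '[[-24,-38,0,0],[-24,-38,0,0],[-24,-38,0,0],[-24,-38,0,0],[-24,-38,0,0]]'
python3 -m pendant '[[-24,-38,0,0],[-24,-38,0,0],[-24,-38,0,0],[-24,-38,0,0],[-24,-38,0,0]]'
python3 -m pendant '[[0,0,0,0],[0,0,0,0]]'
cat > w.py <<'E'
from h import *
import sys
s=sense(); print(s["position"],R.from_rotvec(s["tcp_rot"]).as_matrix().round(3).tolist(),s["contact_force"])
p=get_image("wrist"); cv2.imwrite(f"pics/{sys.argv[1]}.png",p["img"]); print("cam",np.round(p["T"],3).tolist())
for n,z in dict(red_switch=0,red_hinge=.102,red_bead=.086,red_toggle_tip=.095).items():
    for d in place_of(p,n)[:1]: print(n,np.round(d["pixel"],1),round(d["confidence"],2),at_z(p,d["pixel"],z).round(4))
for d in outline_of(p,"red_guard")[:1]:
    m=d["mask"].astype(np.uint8); c=max(cv2.findContours(m,0,1)[0],key=cv2.contourArea)
    b=cv2.boxPoints(cv2.minAreaRect(c)); print("guard",d["confidence"],[at_z(p,q,.104)[:2].round(4).tolist() for q in b])
E
python3 w.py w1
```

```text
time_s: 1.52
position: [0.2829, 0.5613, 0.3022]
tcp_rot: [-0.006, 3.14, 0.002]
contact_force: [2.0, 0.1, -0.8]
gripper_width: 0.0855
grip_force: 0.0
time_s: 1.93
position: [0.3951, 0.3829, 0.3016]
tcp_rot: [0.0, 3.141, 0.001]
contact_force: [0.5, 0.9, -0.3]
gripper_width: 0.0855
grip_force: 0.0
time_s: 2.35
position: [0.5064, 0.2065, 0.3017]
tcp_rot: [0.001, 3.141, 0.0]
contact_force: [1.0, 0.6, -0.2]
gripper_width: 0.0854
grip_force: 0.0
time_s: 2.52
position: [0.5066, 0.2065, 0.3013]
tcp_rot: [-0.008, -3.141, -0.0]
contact_force: [0.3, 0.3, -0.0]
gripper_width: 0.0851
grip_force: 0.0
[0.50660553 0.20654687 0.30130432] [[-1.0, 0.005, -0.0], [0.005, 1.0, 0.0], [0.0, 0.0, -1.0]] [ 0.31358462  0.31011563 -0.03453292]
cam [[0.005, 0.961, 0.276, 0.436], [1.0, -0.005, -0.001, 0.207], [0.0, 0.276, -0.961, 0.443], [0.0, 0.0, 0.0, 1.0]]
red_switch [296.7 219.2] 0.69 [0.5985 0.1731 0.    ]
red_hinge [284.8 275. ] 0.82 [0.6406 0.1631 0.102 ]
red_bead [286.3 223.5] 0.71 [0.573  0.1658 0.086 ]
guard 0.91 [[0.6322, 0.1303], [0.5575, 0.1381], [0.5615, 0.2067], [0.6367, 0.2028]]
```

View pics/w1.png

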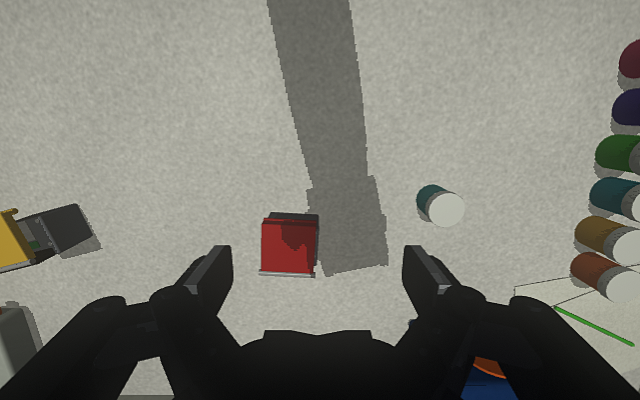

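The wrist view shows the red roof from (262,215) to (318,275) with a small negative yaw, and the fingers are free on both sides. I'll centre, turn about -4° in the world frame and look from closer.

```bash
python3 -m pendant '[[0,-18,20,2],[0,-19,20,2],[0,0,20,0],[0,0,0,0],[0,0,0,0]]' | head -3
cat >> w.py <<'E'
hsv=cv2.cvtColor(p["img"],cv2.COLOR_BGR2HSV)
m=(((hsv[...,0]<8)|(hsv[...,0]>172))&(hsv[...,1]>140)&(hsv[...,2]>60)).astype(np.uint8)
c=max(cv2.findContours(m,0,1)[0],key=cv2.contourArea)
e=cv2.approxPolyDP(c,5,True)[:,0]; print("poly",[(q.tolist(),at_z(p,q,.104)[:2].round(4).tolist()) for q in e])
E
python3 w.py w2
```

```text
time_s: 3.23
position: [0.504, 0.1721, 0.2404]
tcp_rot: [-0.108, -3.137, 0.0]
[0.50401425 0.17209779 0.24044246] [[-0.998, 0.069, -0.003], [0.069, 0.998, -0.0], [0.003, -0.0, -1.0]] [-0.05798029 -0.33317974  0.47862248]
cam [[0.069, 0.96, 0.273, 0.434], [0.998, -0.066, -0.019, 0.177], [-0.0, 0.274, -0.962, 0.383], [0.0, 0.0, 0.0, 1.0]]
red_switch [320.6 235.7] 0.66 [0.5985 0.171  0.    ]
red_hinge [318.5 303.6] 0.72 [0.6377 0.1649 0.102 ]
red_bead [317.7 243.4] 0.59 [0.5706 0.1686 0.086 ]
guard 0.63 [[0.5562, 0.1371], [0.5609, 0.2044], [0.6367, 0.2017], [0.6317, 0.1297]]
poly [([287, 249], [0.5666, 0.1361]), ([290, 302], [0.632, 0.133]), ([349, 301], [0.6352, 0.1995]), ([350, 248], [0.57, 0.203])]
```

View pics/w2.png

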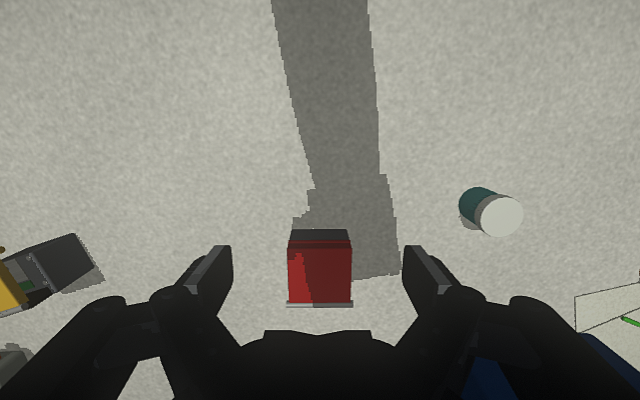

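Roof edges give yaw ≈ -0.05, roof width about 67 mm (70 expected) and origin ≈ (0.5975, 0.168); the hinge and bead agree. The tool can't tilt, so I'll take the hood lightly by its two sides near the free end, with the pads closing parallel to the hinge pin. Then it can pivot between them as I follow the arc.

```bash
python3 -m pendant '[[-25,1,0,-1],[-25,1,0,0],[-25.5,0,20,0],[0,0,35,0],[0,0,35,0]]' 85.4 20| head -4
python3 -m pendant '[[0,0,20,0],[0,0,20,0],[0,0,20,0],[0,0,20,0],[0,0,0,0]]' | head -4
python3 w.py w3
```

```text
time_s: 3.95
position: [0.5835, 0.1691, 0.1528]
tcp_rot: [0.083, 3.134, 0.001]
contact_force: [-0.1, 0.1, -1.7]
time_s: 4.37
position: [0.5777, 0.1687, 0.0671]
tcp_rot: [-0.083, -3.133, 0.002]
contact_force: [-0.9, -0.2, -0.9]
[0.57766754 0.16874342 0.06713232] [[-0.999, 0.053, -0.008], [0.053, 0.999, -0.001], [0.008, -0.001, -1.0]] [-0.92455398 -0.19871191 -0.89558632]
cam [[0.053, 0.962, 0.268, 0.508], [0.999, -0.05, -0.015, 0.173], [-0.001, 0.269, -0.963, 0.21], [0.0, 0.0, 0.0, 1.0]]
red_switch [317.7 240.1] 0.74 [0.6009 0.1684 0.    ]
red_bead [318.1 256.6] 0.62 [0.5714 0.17   0.086 ]
guard 0.64 [[0.6027, 0.1314], [0.5555, 0.1378], [0.5594, 0.204], [0.6071, 0.205]]
poly [([245, 247], [0.5564, 0.1413]), ([236, 268], [0.5656, 0.1365]), ([241, 345], [0.6039, 0.1337]), ([261, 338], [0.6006, 0.1431]), ([265, 329], [0.596, 0.1453]), ([369, 329], [0.5983, 0.191]), ([373, 338], [0.6032, 0.1927]), ([393, 345], [0.6074, 0.2016]), ([401, 272], [0.571, 0.2043]), ([389, 247], [0.5595, 0.1991])]
```

View pics/w3.png

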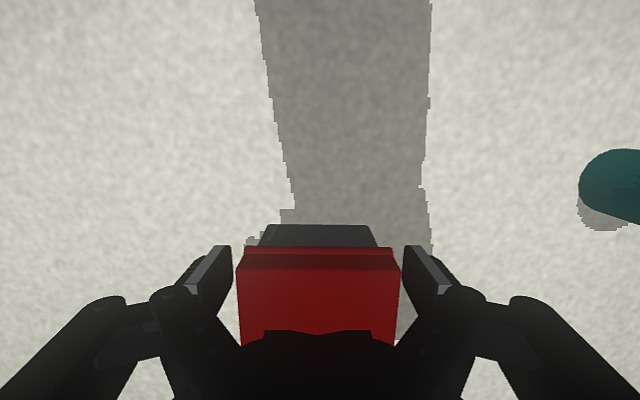

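The hood sits centred between the fingers (edges at columns 237 and 400, pads at 232 and 403). Next I close gently and compute the arc.

```bash
python3 -m pendant '[[0,0,0,0],[0,0,0,0],[0,0,0,0],[0,0,0,0],[0,0,0,0]]' 60 20
python3 -c "
import numpy as np
t=np.linspace(0,1.85,21);x,z=-60,-6
X=x*np.cos(t)+z*np.sin(t);Z=-x*np.sin(t)+z*np.cos(t)
print(np.c_[t[1:],-np.diff(X),-np.diff(Z)].round(2).tolist())"
```

```text
time_s: 5.08
position: [0.5813, 0.1689, 0.073]
tcp_rot: [0.083, 3.139, -0.001]
contact_force: [-2.3, -0.9, 6.1]
gripper_width: 0.07
grip_force: 24.0
[[0.09, 0.3, -5.57], [0.18, -0.22, -5.57], [0.28, -0.73, -5.53], [0.37, -1.24, -5.44], [0.46, -1.74, -5.3], [0.55, -2.22, -5.12], [0.65, -2.68, -4.89], [0.74, -3.12, -4.62], [0.83, -3.53, -4.31], [0.92, -3.92, -3.97], [1.02, -4.27, -3.59], [1.11, -4.58, -3.18], [1.2, -4.85, -2.74], [1.3, -5.09, -2.28], [1.39, -5.28, -1.8], [1.48, -5.42, -1.31], [1.57, -5.52, -0.8], [1.66, -5.57, -0.29], [1.76, -5.57, 0.23], [1.85, -5.53, 0.74]]
```

```bash
python3 -m pendant '[[0.3,0,-5.6,0],[-0.2,0,-5.6,0],[-0.7,0,-5.5,0],[-1.2,0,-5.4,0],[-1.7,0,-5.3,0]]'
python3 -m pendant '[[-2.2,0,-5.1,0],[-2.7,0,-4.9,0],[-3.1,0,-4.6,0],[-3.5,0,-4.3,0],[0,0,0,0]]'
python3 w.py w4
```

```text
time_s: 5.5
position: [0.5833, 0.1687, 0.0983]
tcp_rot: [-0.084, -3.138, 0.0]
contact_force: [1.8, -0.6, -5.9]
gripper_width: 0.0698
grip_force: 24.4
time_s: 5.92
position: [0.5955, 0.168, 0.1185]
tcp_rot: [-0.083, -3.139, 0.001]
contact_force: [-3.1, -2.1, -1.6]
gripper_width: 0.0696
grip_force: 24.3
[0.5955253  0.16795379 0.1185245 ] [[-0.999, 0.053, -0.001], [0.053, 0.999, -0.001], [0.001, -0.001, -1.0]] [-3.08479317 -2.05768521 -1.63946636]
cam [[0.053, 0.96, 0.274, 0.525], [0.999, -0.05, -0.015, 0.172], [-0.001, 0.275, -0.961, 0.261], [0.0, 0.0, 0.0, 1.0]]
red_switch [317.3 195.5] 0.95 [0.5967 0.1684 0.    ]
red_hinge [315.2 298.2] 0.79 [0.6367 0.165  0.102 ]
red_bead [315.8 239.6] 0.79 [0.6033 0.1671 0.086 ]
red_toggle_tip [312.9 224.8] 0.67 [0.5893 0.1661 0.095 ]
guard 0.91 [[0.5855, 0.1224], [0.5904, 0.2155], [0.6408, 0.2167], [0.6356, 0.116]]
poly [([242, 230], [0.5869, 0.1246]), ([238, 273], [0.615, 0.1186]), ([263, 301], [0.6356, 0.1319]), ([370, 302], [0.6399, 0.1996]), ([397, 274], [0.6208, 0.2163]), ([390, 229], [0.5908, 0.2114])]
```

View pics/w4.png

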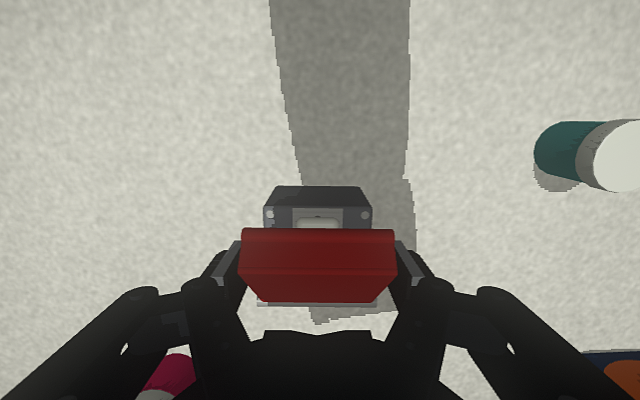

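The guard is about half open between the pads, with the toggle's white head at (315,225) showing beneath its edge. Continuing the arc.

```bash
python3 -m pendant '[[-3.9,0,-4,0],[-4.3,0,-3.6,0],[-4.6,0,-3.2,0],[-4.9,0,-2.7,0],[-5.1,0,-2.3,0]]'
python3 -m pendant '[[-5.3,0,-1.8,0],[-5.4,0,-1.3,0],[-5.5,0,-0.8,0],[-5.6,0,-0.3,0],[-5.6,0,0.2,0]]'
python3 -m pendant '[[-5.5,0,0.7,0],[0,0,0,0],[0,0,0,0]]'
```

```text
time_s: 6.63
position: [0.6172, 0.1667, 0.1326]
tcp_rot: [-0.082, -3.137, 0.002]
contact_force: [-4.4, -2.7, -1.6]
gripper_width: 0.0696
grip_force: 23.7
time_s: 7.05
position: [0.6453, 0.165, 0.1373]
tcp_rot: [-0.081, -3.139, 0.002]
contact_force: [-5.0, -4.5, 0.5]
gripper_width: 0.0697
grip_force: 23.1
time_s: 7.3
position: [0.6515, 0.1646, 0.1367]
tcp_rot: [0.082, 3.14, -0.002]
contact_force: [-2.4, -5.0, -1.2]
gripper_width: 0.0693
grip_force: 23.0
```

```bash
python3 -m pendant '[[0,0,0,0],[0,0,0,0],[0,0,0,0],[0,0,0,0],[0,0,0,0]]' 85.4 | tail -3
python3 -m pendant '[[0,0,-20,0],[0,0,-30,0],[0,0,-30,0],[35,0,0,0],[35,0,0,0]]' |head -4
python3 -m pendant '[[35,0,0,0],[0,0,0,0],[0,0,0,0],[0,0,0,0],[0,0,0,0]]' 0
python3 w.py w5
```

```text
contact_force: [-0.7, 0.2, 0.5]
gripper_width: 0.0851
grip_force: 0.0
time_s: 8.13
position: [0.5833, 0.1691, 0.2204]
tcp_rot: [0.084, 3.133, 0.002]
contact_force: [-0.5, 0.8, -0.3]
time_s: 8.55
position: [0.5477, 0.1709, 0.2177]
tcp_rot: [0.083, 3.138, 0.001]
contact_force: [0.7, 0.5, 0.8]
gripper_width: 0.0257
grip_force: 0.0
[0.5477202  0.17086701 0.2176599 ] [[-0.999, 0.053, 0.002], [0.053, 0.999, 0.0], [-0.002, 0.0, -1.0]] [0.6885766  0.52428741 0.75873453]
cam [[0.053, 0.959, 0.278, 0.477], [0.999, -0.051, -0.014, 0.175], [0.001, 0.278, -0.961, 0.36], [0.0, 0.0, 0.0, 1.0]]
red_switch [316.9 210.5] 0.58 [0.5974 0.1685 0.    ]
red_hinge [314.2 280.2] 0.56 [0.6379 0.1636 0.102 ]
red_bead [317.7 322.1] 0.66 [0.7021 0.1639 0.086 ]
red_toggle_tip [313.4 233.2] 0.52 [0.5892 0.1655 0.095 ]
guard 0.74 [[0.6347, 0.1301], [0.6386, 0.2029], [0.7046, 0.2017], [0.7005, 0.1243]]
poly [([283, 314], [0.6752, 0.1287]), ([298, 314], [0.6761, 0.1444]), ([321, 300], [0.6603, 0.1694]), ([331, 306], [0.6681, 0.1795]), ([336, 296], [0.6564, 0.1851]), ([345, 312], [0.6763, 0.1939]), ([341, 282], [0.6402, 0.1907]), ([293, 281], [0.6365, 0.1422]), ([289, 312], [0.6731, 0.1352])]
```

View pics/w5.png

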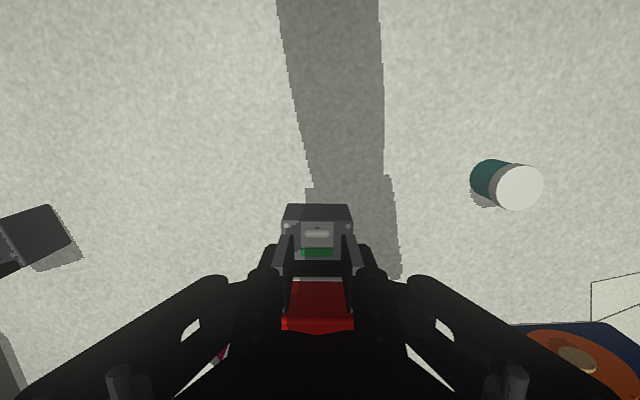

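The guard stays back; the toggle head is at (316,233), still off, with the green patch behind it at (317,252). Next I lower the shut fingers in front of the head and push.

```bash
python3 -m pendant '[[-8,-2,25,0],[0,0,30,0],[0,0,30,0],[0,0,30,0],[0,0,19,0]]' 0|head -4
python3 -m pendant '[[0,0,0,0],[0,0,0,0]]'
python3 -m pendant '[[-4,0,0,0],[-4,0,0,0],[-4,0,0,0],[-4,0,0,0],[-4,0,0,0]]'
```

```text
time_s: 9.27
position: [0.5525, 0.168, 0.0792]
tcp_rot: [-0.083, -3.136, 0.001]
contact_force: [-1.6, -0.7, -1.4]
time_s: 9.43
position: [0.5535, 0.1683, 0.0817]
tcp_rot: [-0.083, -3.138, 0.001]
contact_force: [-0.0, -0.1, 0.7]
gripper_width: -0.0001
grip_force: 0.0
time_s: 9.85
position: [0.575, 0.1674, 0.0839]
tcp_rot: [0.083, 3.139, 0.0]
contact_force: [-2.1, -1.3, 2.7]
gripper_width: 0.0
grip_force: 1.2
```

Contact at about 2 N; I'll keep pushing to the stop.

```bash
python3 -m pendant '[[-3,0,0,0],[-3,0,0,0],[-3,0,0,0],[-2,0,0,0],[-2,0,0,0]]'|head -4
python3 -m pendant '[[-2,0,0,0],[0,0,0,0]]'|head -4
python3 -m pendant '[[-1.5,0,0,0],[0,0,0,0]]'|head -4
python3 -m pendant '[[-1.5,0,0,0],[0,0,0,0]]'|head -4
```

```text
time_s: 10.27
position: [0.5871, 0.1666, 0.0826]
tcp_rot: [-0.083, -3.14, 0.0]
contact_force: [-2.0, -0.4, 1.1]
time_s: 10.43
position: [0.589, 0.1665, 0.0824]
tcp_rot: [-0.083, -3.14, 0.0]
contact_force: [-1.0, -0.0, 1.0]
time_s: 10.6
position: [0.5896, 0.1665, 0.0822]
tcp_rot: [-0.083, -3.138, 0.0]
contact_force: [-3.4, 0.5, 1.8]
time_s: 10.77
position: [0.5899, 0.1665, 0.0821]
tcp_rot: [-0.083, -3.134, 0.001]
contact_force: [-6.9, 0.4, 3.6]
```

```bash
python3 -m pendant '[[-1.5,0,0,0],[0,0,0,0]]'|head -4
python3 -m pendant '[[15,0,0,0],[20,0,0,0],[0,0,-35,0],[0,0,-40,0],[0,0,-40,0]]'|head -4
python3 -m pendant '[[0,0,-40,0],[0,0,0,0],[0,0,0,0]]'|head -4
python3 w.py w6
```

```text
time_s: 10.93
position: [0.5901, 0.1665, 0.082]
tcp_rot: [-0.082, -3.13, 0.001]
contact_force: [-10.4, 1.4, 5.0]
time_s: 11.35
position: [0.5582, 0.168, 0.1981]
tcp_rot: [0.083, 3.14, -0.0]
contact_force: [2.0, 0.2, 0.2]
time_s: 11.6
position: [0.5615, 0.1684, 0.2426]
tcp_rot: [0.083, 3.129, 0.002]
contact_force: [-0.7, -0.8, -1.6]
[0.56149203 0.16838774 0.24260257] [[-0.999, 0.053, 0.011], [0.053, 0.999, 0.001], [-0.011, 0.002, -1.0]] [-0.65434074 -0.80724666 -1.60492105]
cam [[0.053, 0.957, 0.286, 0.489], [0.999, -0.051, -0.013, 0.172], [0.002, 0.287, -0.958, 0.384], [0.0, 0.0, 0.0, 1.0]]
red_switch [320.1 191.6] 0.89 [0.5944 0.1717 0.    ]
red_hinge [ 46.8 202.4] 0.27 [ 0.563  -0.1101  0.102 ]
red_bead [321.1 192.7] 0.35 [0.5721 0.1729 0.086 ]
red_toggle_tip [317.1 228. ] 0.61 [0.6092 0.1666 0.095 ]
guard 0.6 [[0.6331, 0.1961], [0.6323, 0.2016], [0.6573, 0.2054], [0.6582, 0.1997]]
poly [([232, 316], [0.7102, 0.0622]), ([216, 326], [0.7231, 0.0414]), ([227, 328], [0.7266, 0.0539])]
```

View pics/w6.png

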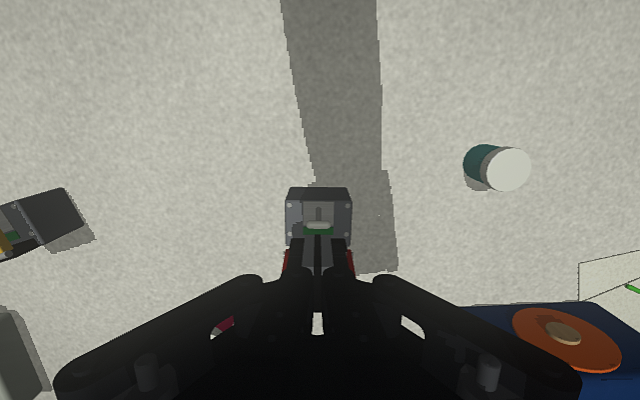

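The toggle head now sits over the green patch at (317,226), so it is on; its tip shifted about 20 mm. I'll go over and down behind the guard and tip it forward.

```bash
python3 -m pendant '[[-32,0,0,0],[-32,0,0,0],[-32,0,0,0],[-31,1,0,0],[0,0,0,0]]'|head -4
python3 -m pendant '[[0,0,30,0],[0,0,35,0],[0,0,32,0],[0,0,0,0],[0,0,0,0]]'|head -4
python3 -m pendant '[[5,0,0,0],[5,0,0,0],[5,0,0,0],[5,0,0,0],[5,0,0,0]]'|head -4
python3 -m pendant '[[5,0,0,0],[5,0,0,0],[5,0,0,0],[5,0,0,0],[5,0,0,0]]'|head -4
```

```text
time_s: 12.32
position: [0.6889, 0.1612, 0.234]
tcp_rot: [-0.086, -3.139, 0.001]
contact_force: [-1.9, -0.7, -0.5]
time_s: 12.73
position: [0.683, 0.1623, 0.1372]
tcp_rot: [-0.083, -3.133, 0.001]
contact_force: [-0.4, -0.6, 0.1]
time_s: 13.15
position: [0.6605, 0.1639, 0.1425]
tcp_rot: [0.083, 3.138, 0.001]
contact_force: [-0.5, 0.4, -0.5]
time_s: 13.57
position: [0.635, 0.1651, 0.1406]
tcp_rot: [-0.083, -3.14, 0.0]
contact_force: [1.0, 1.0, 0.2]
```

```bash
python3 -m pendant '[[5,0,0,0],[0,0,-30,0],[0,0,-40,0],[0,0,-30,0],[35,0,0,0]]'|head -4
python3 -m pendant '[[40,0,-20,0],[40,0,-20,0],[0,0,0,0],[0,0,0,0],[0,0,0,0]]'|head -4
python3 w.py w7
python3 - <<'E'
from h import *
for c in("top","side"):
    p=get_image(c)
    for n,z in dict(red_bead=.086,pink_jar=0,teal_jar=0).items():
        for d in place_of(p,n)[:1]: print(c,n,np.round(d["pixel"],1),at_z(p,d["pixel"],z).round(3))
    if c=="side": cv2.imwrite("pics/side1.png",cv2.resize(p["img"][120:340,200:420],None,fx=2.5,fy=2.5))
E
```

```text
time_s: 13.98
position: [0.6027, 0.1668, 0.2503]
tcp_rot: [0.085, 3.122, 0.003]
contact_force: [-0.5, 0.8, 1.6]
time_s: 14.4
position: [0.5212, 0.1711, 0.2781]
tcp_rot: [0.083, 3.139, 0.0]
contact_force: [0.5, 0.4, -1.5]
[0.52124775 0.17113758 0.27807023] [[-0.999, 0.053, 0.001], [0.053, 0.999, -0.0], [-0.001, 0.0, -1.0]] [ 0.49137823  0.36946467 -1.45321865]
cam [[0.053, 0.96, 0.277, 0.451], [0.999, -0.051, -0.014, 0.175], [0.0, 0.277, -0.961, 0.42], [0.0, 0.0, 0.0, 1.0]]
red_switch [318.1 216.3] 0.83 [0.6004 0.169  0.    ]
red_bead [318.2 220. ] 0.82 [0.5746 0.1701 0.086 ]
red_toggle_tip [318.6 214.6] 0.71 [0.5644 0.1711 0.095 ]
guard 0.83 [[0.5587, 0.1368], [0.5622, 0.2044], [0.6031, 0.2034], [0.5994, 0.1335]]
poly [([347, 221], [0.5709, 0.2042]), ([289, 220], [0.5661, 0.1362]), ([290, 248], [0.6021, 0.1345]), ([305, 233], [0.5835, 0.1539]), ([329, 233], [0.585, 0.1824]), ([346, 250], [0.6083, 0.2021])]
top red_bead [260.9 230.4] [0.559 0.175 0.086]
top pink_jar [316.4 156.3] [0.785 0.01  0.   ]
top teal_jar [194.  232.4] [0.557 0.391 0.   ]
side red_bead [258.5 185.6] [0.567 0.166 0.086]
side pink_jar [358.5 204.8] [0.794 0.009 0.   ]
side teal_jar [224.1 164.8] [0.556 0.379 0.   ]
```

View pics/w7.png

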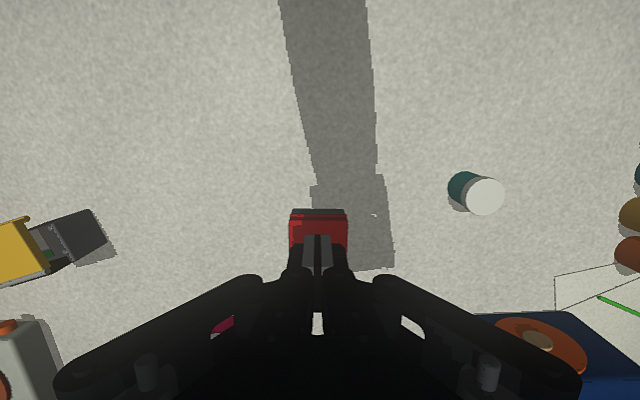

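View pics/side1.png

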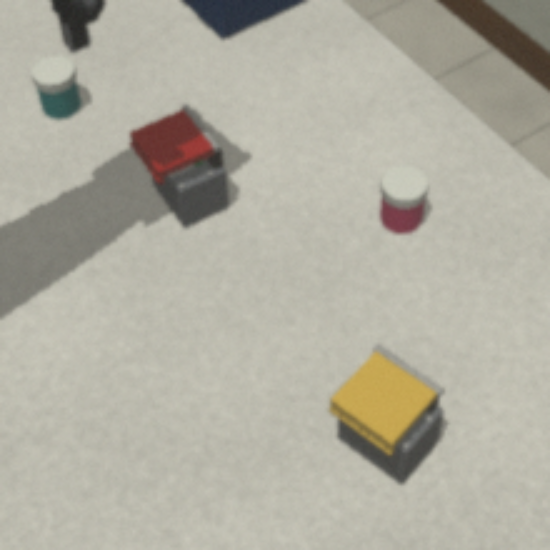

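The wrist view shows the red roof flat again, with its front edge at row 220 (x ≈ 0.568, as before it was opened). The side crop shows the guard shut and the jars and yellow switch in place. The robot is clear, so I'm handing in.

```bash
python3 -c "
from workcell import *
print(close_job())"
```

```text
the job is handed in; nothing more can be done
None
```

The annealing plate is switched on: I swung the red guard up and back, pushed the toggle over to its "on" stop, and tipped the guard so it dropped shut. In the last pictures the guard was shut and the jars and yellow switch were still in place, and I handed the job in at about 14.5 s.

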